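Snap the cover onto the module housing

TASK

Pick up the loose blue cover by its finger rib and press it straight down over the two orange snap hooks of the grey housing in the bench jig until both sides have clicked and the cover lies fully home and flush on the housing, then let go and move clear. The housing may sit a little to one side in the jig, so find the hooks by touch or sight, and press gently: never bear on it with more than 25 N. Leave the spool, jar and screwdriver where they are.

Things in the scene. Friction and masses are not known exactly. Their poses are not given: they have to be found in the camera images.
- cover: Loose blue plastic cover, about 60 g: plate 60 (x) x 100 (y) x 4 mm with a finger rib on its middle, 12 mm thick (x), 40 mm long (y), top 28 mm above the origin. Two slots through the plate, 13.4 (x) x 7.5 mm (y), centred at y = +-36.75 mm. Origin: centre of the plate's underside, z up. Starts flat on the table, y axis within 0.8 rad of the jig's. Fits either way round.
- jig: Aluminium jig fixed to the bench: plate 116 (x) x 134 (y) x 8 mm, two guide rails along x, 20 mm high. Origin: centre of its underside on the table, z up. In it is clamped a grey open housing 64 (x) x 104 (y) mm, green board inside, flat rim 32 mm above the origin. The housing is in line with the jig and centred in y, but clamped anywhere within 12 mm of centre along x: look or feel for it.
- hook_a (a joint): Inward bend (rad) of the orange hook at y = +38 mm in the housing, on its centre line in x: 0 free or snapped, up to about 0.12 as the cover passes. Stem 3 mm thick in y, 11 mm wide in x; top 50 mm above the jig's origin. Its outer face slopes out and down to a barb 4.5 mm outside the stem's centre, 39.3 mm up (underside 37.3 mm). It bends only under the edge of a cover's slot.
- hook_b (a joint): The same at y = -38 mm. The slots go over the hooks with 1.2 mm of room each way in x. Beside the slot, the plate stands on the hook tops; 3 to 5 N is enough to feel this. Pressing both sides home takes about 8 to 14 N, one side half; sides may click one after the other, then friction of some 4 N, then the rigid rim. A home cover's origin is level with the rim, with 1.3 mm of play below the barbs.
- spool: Bystander: copper-coloured wire spool, upright, 52 mm diameter, 40 mm high; origin at the centre of its underside.
- jar: Bystander: small white jar, 42 mm diameter, 55 mm high; origin at the centre of its underside.
- driver: Bystander: screwdriver with a yellow handle lying on the bench, roughly 200 mm long; origin under its middle.
Not all that is in view belongs to the job. Of the things shaped like the cover, the blue one is meant.

How it is judged:
By the outcome, as a careful person would: the job done as asked, in the order asked, and still so for the second after the job is handed in, with the robot touching nothing.
It also fails if it takes over 72 s, if anything falls off the work surface, if the arm or the gripper's body presses on something with over 40 N, if the wrist force passes 120 N, or if a joint passes its speed limit or range.

ROBOT

A 6-joint arm with a two-finger parallel gripper is mounted at the origin on the work surface. World frame = base frame: x ahead of the robot, y to its left, z up, the work surface at z = 0. Lengths are in m, angles in degrees, forces in N, time in s.
With the tool pointing down it reaches from about 0.375 to 0.9 m from the base axis. Payload 3.1 kg.
Tool frame: the origin (TCP) lies midway between the tips of the shut fingers; the grasp point (between the pads) lies 19 mm behind it; z points along the fingers, y is the line along which they close (so a half turn about z gives the same grasp; the last joint's range is limited). The gripper opens to 87 mm and grips with 3 to 60 N. Pads are 19 mm wide; open, the fingers measure 117 mm over their backs; the gripper's body (75 mm by 190 mm) begins 51 mm behind the grasp point.
Start: joints at [-83.795, 30.224, 82.088, -0, 67.689, -10.227], TCP at [0.177, -0.599, 0.223] pointing down, gripper open.
Joint ranges: [-176.69, 176.69], [-43.24, 126.21], [12.49, 139.97], [-82, 262], [0, 151.66], [-163.58, 163.58]. Speed limits (degrees/s): [159.86, 159.86, 180, 180, 180, 180].

INTERFACE

Orientations are given as a 3x3 rotation matrix whose columns are the frame's x, y, z axes.
In Python, from rig import bot, capture gives the robot as it stands.
- The arm moves only by the shell command python3 -m handwheel 'ROWS'. ROWS is rows parted by semicolons, their numbers by spaces, 1 to 20 of them, each of 7 numbers: dx, dy, dz in m, then a rotation vector rx, ry, rz in degrees, then the opening from 0.0 (shut) to 1.0 (fully open); each row is the pose to reach, as a shift and turn from the pose commanded when the command began, along the tool's axes at that moment; what a row does not reach only later rows make up. A row lasts 1/10 s, in which the tool goes at most 0.05 m and 8.59 degrees, less where a joint would pass 70% of its speed; a pose out of reach is approached as far as the arm can. The fingers move at their own pace and stop on an object; the grip force is fixed at half the most. Time passes only in rows, so rows that do not move let the fingers close. It prints the time, the measured TCP pose, the force, the opening and the grip force at its end.
- bot.read_state(): the state, without advancing time (a new reading comes with each control period).
- capture(name): name is "side" or "top"; returns a dict with "color" (384x512x3 uint8, red, green, blue), "K" (3x3 intrinsics, pixels), "view" (4x4, takes a point from world to camera coordinates). Camera axes: x right, y up, looking along -z (the intrinsics and any distortion apply to the point x, -y, -z); pixel columns grow to the right and rows downward; lengths in m; the calibration is good to about 2 mm. A picture is of the moment at which its call begins. There is no depth.
- bot.hand_in(): hands the job in; it is judged then, once.
The state is a dict: "time_s": time; "joint_positions": joint angles; "qvel": joint speeds; "tau": joint torques, N m; "position": TCP position; "tcp_rot": TCP orientation; "force": force on the tool from outside, world axes, zero at the start; "moment": the same for the moment, N m; "opening": opening from 0.0 (shut) to 1.0 (fully open); "grasp_force": force on a finger pad.
Only numpy, scipy, OpenCV 4.12 (cv2) and the standard library are available. Lean on these libraries where they do the work, as an engineer would, in place of code of your own. Each camera call takes 0.05 s, during which the arm holds its last target. There are 200 camera calls.

## Working session

There is one attempt and no reset: what is moved stays moved. The work goes in short steps, Python scripts to look and compute and a shell command to move; the robot and the scene stay as the last step left them, time stands still between calls to the robot, and variables do not carry over. Pictures are saved under pics/ and viewed, at most 10 in all, crops included, and the job is handed in when it is done.

```bash
mkdir -p pics; ls; python3 - <<'E'
from rig import bot,capture
import cv2,numpy as np
for n in("top","side"):
    c=capture(n); cv2.imwrite(f"pics/{n}0.png",cv2.cvtColor(c["color"],cv2.COLOR_RGB2BGR)); print(n,c["K"].tolist(),np.round(c["view"],4).tolist(),[k for k in c])
s=bot.read_state(); print(s)
E
```

```text
pics
top [[423.73485860911893, 0.0, 254.64461291134867], [0.0, 423.73485860911893, 196.12872693288332], [0.0, 0.0, 1.0]] [[0.0159, -0.9994, 0.03, -0.1064], [0.9893, 0.0201, 0.1442, -0.5666], [-0.1447, 0.0274, 0.9891, -0.8978], [0.0, 0.0, 0.0, 1.0]] ['color', 'K', 'view']
side [[379.57295592789836, 0.0, 260.3263347205247], [0.0, 379.57295592789836, 186.89344431965262], [0.0, 0.0, 1.0]] [[0.9634, -0.2677, 0.0116, -0.5808], [0.1773, 0.6693, 0.7215, -0.0653], [-0.2009, -0.693, 0.6923, -0.7909], [0.0, 0.0, 0.0, 1.0]] ['color', 'K', 'view']
{'time_s': 0.1, 'joint_positions': array([-8.37961297e+01,  3.02719705e+01,  8.21482674e+01,  4.06733102e-04,
        6.76880949e+01, -1.02283941e+01]), 'qvel': array([-0.00074259, -0.08247665, -0.24261818, -0.09634025,  0.04811191,
        0.01419728]), 'tau': array([-3.43626107e-04, -4.40985525e+01, -1.77150911e+01,  6.34608977e-02,
        5.33476355e-02, -3.42393446e-05]), 'position': array([ 0.17674918, -0.59881705,  0.22169169]), 'tcp_rot': array([[ 9.59155628e-01,  2.82878846e-01, -1.97799198e-04],
       [ 2.82878708e-01, -9.59153846e-01,  1.88039911e-03],
       [ 3.42205270e-04, -1.85954857e-03, -9.99998212e-01]]), 'force': array([-0.03138229, -0.71401766, -0.18659183]), 'moment': array([-0.00604144, -0.00303581, -0.0113477 ]), 'grasp_force': 0.0, 'opening': 0.9997220433799051}
```

View pics/top0.png

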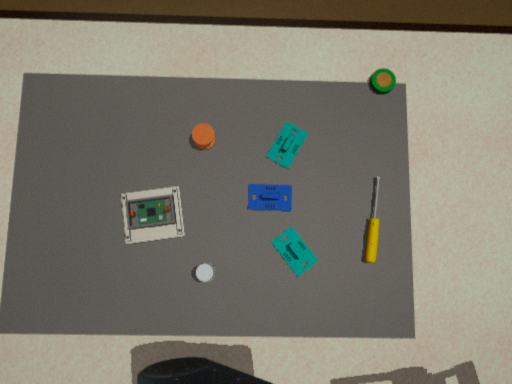

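View pics/side0.png

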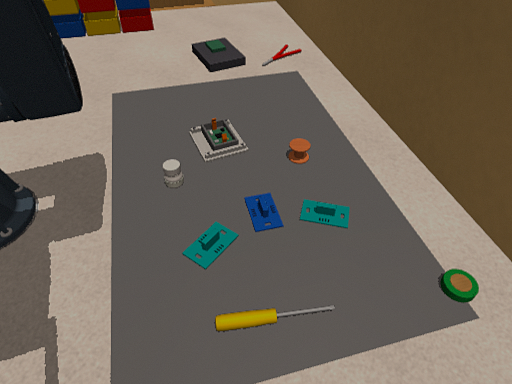

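Top view candidates are the blue cover at (270,198), a teal plate at (287,146) and another teal plate at (295,252). Only the first is blue, so that is the one meant. The jig is at (153,214), with orange hooks near (132,212) and (167,209). Next I'll measure and take an enlarged crop.

```bash
cat > h.py <<'E'
from rig import bot,capture
import cv2,numpy as np
def ray(c,u,v):
    V=c["view"];K=c["K"]
    d=np.array([(u-K[0,2])/K[0,0],-(v-K[1,2])/K[1,1],-1.])
    return -V[:3,:3].T@V[:3,3], V[:3,:3].T@d
def onz(c,u,v,z):
    o,d=ray(c,u,v); return o+d*(z-o[2])/d[2]
def tri(c1,p1,c2,p2):
    o,d=ray(c1,*p1);q,e=ray(c2,*p2)
    t=np.linalg.lstsq(np.c_[d,-e],q-o,rcond=None)[0]
    a,b=o+d*t[0],q+e*t[1]; return (a+b)/2,np.linalg.norm(a-b)
def proj(c,p):
    x=c["view"][:3,:3]@p+c["view"][:3,3]; K=c["K"]
    return K[0,0]*x[0]/-x[2]+K[0,2],K[1,1]*-x[1]/-x[2]+K[1,2]
def blobs(mask,amin):
    n,l,s,ce=cv2.connectedComponentsWithStats(mask.astype(np.uint8))
    return [(s[i,4],ce[i],l==i,s[i,:4]) for i in range(1,n) if s[i,4]>=amin]
def hsv(c): return cv2.cvtColor(c["color"],cv2.COLOR_RGB2HSV).astype(int)
E
python3 - <<'E'
from h import *
C={n:capture(n) for n in("top","side")}
tiles=[]
for n in C:
    c=C[n];h=hsv(c);H,S,V=h[...,0],h[...,1],h[...,2]
    for nm,m,a in(("blue",(H>108)&(H<128)&(S>150)&(V>40),40),("orange",(H<14)&(S>150)&(V>60),4)):
        for ar,ce,mk,bb in blobs(m,a):
            r=cv2.minAreaRect(np.argwhere(mk)[:,::-1].astype(np.float32))
            print(n,nm,ar,ce.round(1),bb,np.round(r[1],1),round(r[2],1))
            if nm=="blue" and n=="top":
                P=np.array([onz(c,*p,.004)[:2] for p in cv2.boxPoints(r)]);print(P.round(4).tolist(),P.mean(0))
    im=cv2.cvtColor(c["color"],cv2.COLOR_RGB2BGR)
    for (x,y) in ([(153,214),(275,198)] if n=="top" else [(219,138),(264,212)]):
        tiles.append(cv2.resize(im[y-36:y+36,x-48:x+48],(400,300),interpolation=cv2.INTER_CUBIC))
cv2.imwrite("pics/c1.png",np.vstack([np.hstack(tiles[:2]),np.hstack(tiles[2:])]))
c=C["top"];h=hsv(c)
m=((h[...,2]>150)&(h[...,1]<70)); 
for ar,ce,mk,bb in blobs(m,300):
    if 110<ce[0]<195 and 180<ce[1]<250:
        r=cv2.minAreaRect(np.argwhere(mk)[:,::-1].astype(np.float32)); P=np.array([onz(c,*p,.008)[:2] for p in cv2.boxPoints(r)]);print("jig",ar,ce,bb,P.round(4).tolist(),P.mean(0),np.linalg.norm(P-np.roll(P,1,0),axis=1))
E
```

```text
top blue 823 [268.3 197. ] [248 184  44  27] [42.7 25.3] 1.8
[[0.5441, -0.0822], [0.6031, -0.083], [0.602, -0.1823], [0.5428, -0.1806]] [ 0.57301186 -0.13199999]
top orange 463 [203.3 135.9] [192 124  23  25] [24. 22.] 90.0
top orange 20 [166.5 208.2] [165 206   4   6] [5. 3.] 90.0
top orange 22 [131.7 213. ] [130 210   5   6] [5. 4.] 90.0
side orange 391 [95.9  5.3] [77  0 38 13] [12. 37.] 90.0
side orange 651 [135.9  20.2] [119   8  35  25] [21.9 32.6] 84.8
side orange 130 [284.4  52.8] [272  45  29  15] [10.3 28.8] 72.5
side orange 42 [213.9 123.6] [212 118   5  11] [10.  4.] 90.0
side orange 28 [223.9 137.6] [222 134   5   9] [8.1 3.9] 80.5
side orange 424 [298.9 150.5] [288 138  23  26] [20.2 24.6] 8.1
jig 989 [154.34580384 218.53185035] [125 187  60  56] [[0.5734, 0.2122], [0.5933, 0.0785], [0.4803, 0.0599], [0.4614, 0.1915]] [0.52709271 0.13550495] [0.11386037 0.13516676 0.11456451 0.13299476]
```

View pics/c1.png

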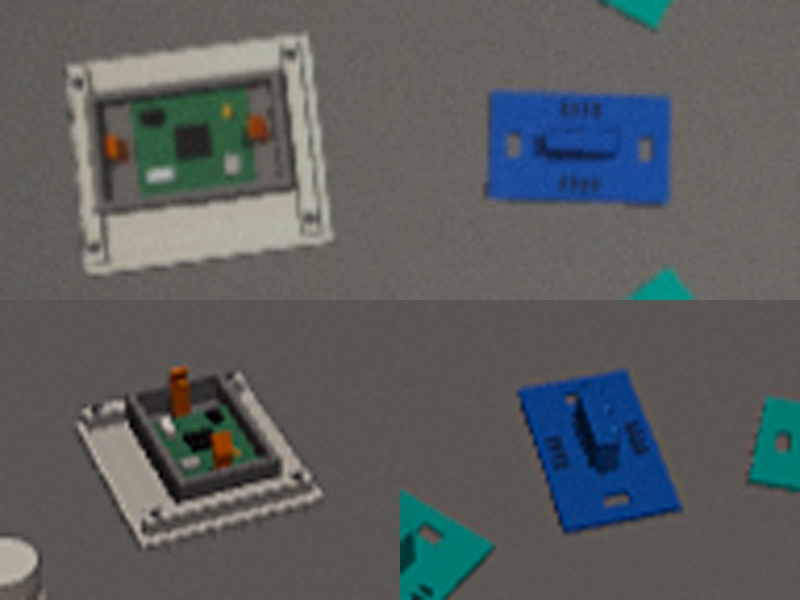

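The crop confirms the blue cover: it has two slots and a rib, and measures 59x99 mm. The jig's housing is shifted toward the far side, with the orange hooks visible. Next I'll refine the hook and slot positions and work out the move.

```bash
cat >> h.py <<'E'
from scipy.spatial.transform import Rotation as R
def go(p,yaw,p0=None,R0=None):
    "tool-axis shift and turn to TCP p pointing down, tool y at world angle yaw (deg)"
    s=bot.read_state(); p0=s["position"] if p0 is None else p0; R0=s["tcp_rot"] if R0 is None else R0
    a=np.radians(yaw); y=np.array([np.cos(a),np.sin(a),0]); z=np.array([0,0,-1.])
    Rt=np.c_[np.cross(y,z),y,z]
    print("rows:",(R0.T@(np.array(p)-p0)).round(4),R.from_matrix(R0.T@Rt).as_rotvec(True).round(2))
def mean_cap(n,k=5):
    cs=[capture(n) for _ in range(k)]; c=cs[0]; c["color"]=np.mean([q["color"] for q in cs],0).astype(np.uint8); return c
E
python3 - <<'E'
from h import *
C={n:mean_cap(n) for n in("top","side")}
tip={}
for n,c in C.items():
    h=hsv(c);H,S,V=h[...,0],h[...,1],h[...,2]
    reg=np.zeros(H.shape,bool)
    if n=="top": reg[195:230,120:180]=1
    else: reg[112:150,205:235]=1
    for ar,ce,mk,bb in blobs(reg&(H<16)&(S>110)&(V>50),8):
        ij=np.argwhere(mk); print(n,ar,ce.round(1),bb,[ (r,ij[ij[:,0]==r][:,1].min(),ij[ij[:,0]==r][:,1].max()) for r in np.unique(ij[:,0])])
c=C["top"]
h=hsv(c);H,S,V=h[...,0],h[...,1],h[...,2]
box=np.zeros(H.shape,bool);box[186:210,250:290]=1
nb=box&(S<110)
for ar,ce,mk,bb in blobs(nb,3): print("slot",ar,ce.round(1),bb,onz(c,*ce,.002).round(4))
# hook-height ray ranges
for p in[(166.5,208.2),(131.7,213)]: print([onz(c,*p,z)[:2].round(4).tolist() for z in(.03,.04,.05)])
for a,b in(((166.5,208.2),(223.9,137.6)),((131.7,213),(213.9,123.6))): print(tri(c,a,C["side"],b))
go((.573,-.132,.13),-.7)
E
```

```text
top 24 [166.7 208.5] [165 206   5   6] [(np.int64(206), np.int64(165), np.int64(168)), (np.int64(207), np.int64(165), np.int64(168)), (np.int64(208), np.int64(165), np.int64(168)), (np.int64(209), np.int64(165), np.int64(168)), (np.int64(210), np.int64(165), np.int64(169)), (np.int64(211), np.int64(166), np.int64(168))]
top 34 [132.3 213.2] [130 210   6   7] [(np.int64(210), np.int64(130), np.int64(132)), (np.int64(211), np.int64(130), np.int64(133)), (np.int64(212), np.int64(130), np.int64(134)), (np.int64(213), np.int64(130), np.int64(135)), (np.int64(214), np.int64(130), np.int64(135)), (np.int64(215), np.int64(130), np.int64(135)), (np.int64(216), np.int64(132), np.int64(135))]
side 52 [213.8 123.5] [212 117   5  13] [(np.int64(117), np.int64(215), np.int64(215)), (np.int64(118), np.int64(212), np.int64(215)), (np.int64(119), np.int64(212), np.int64(215)), (np.int64(120), np.int64(212), np.int64(215)), (np.int64(121), np.int64(212), np.int64(215)), (np.int64(122), np.int64(212), np.int64(216)), (np.int64(123), np.int64(212), np.int64(216)), (np.int64(124), np.int64(212), np.int64
[... 460 characters left out ...]
nt64(226)), (np.int64(138), np.int64(222), np.int64(226)), (np.int64(139), np.int64(222), np.int64(226)), (np.int64(140), np.int64(223), np.int64(226)), (np.int64(141), np.int64(223), np.int64(226)), (np.int64(142), np.int64(223), np.int64(223))]
slot 16 [253.9 196.5] [253 194   3   6] [ 0.5735 -0.0955  0.002 ]
slot 16 [285.1 197.5] [284 195   3   6] [ 0.5726 -0.1681  0.002 ]
[[0.5392, 0.0993], [0.538, 0.0975], [0.5369, 0.0957]]
[[0.527, 0.1755], [0.526, 0.1729], [0.525, 0.1703]]
(array([0.53714042, 0.09814794, 0.03708664]), np.float64(0.0024531974585984676))
(array([0.52584668, 0.17586277, 0.02906802]), np.float64(0.002451406184032961))
rows: [ 0.5122 -0.3363  0.0926] [  0.     0.   -72.87]
```

```bash
python3 -m handwheel '0.512 -0.336 0.092 0 0 -72.87 1;0.512 -0.336 0.092 0 0 -72.87 1;0.512 -0.336 0.092 0 0 -72.87 1;0.512 -0.336 0.092 0 0 -72.87 1;0.512 -0.336 0.092 0 0 -72.87 1;0.512 -0.336 0.092 0 0 -72.87 1;0.512 -0.336 0.092 0 0 -72.87 1;0.512 -0.336 0.092 0 0 -72.87 1;0.512 -0.336 0.092 0 0 -72.87 1;0.512 -0.336 0.092 0 0 -72.87 1;0.512 -0.336 0.092 0 0 -72.87 1;0.512 -0.336 0.092 0 0 -72.87 1;0.512 -0.336 0.092 0 0 -72.87 1;0.512 -0.336 0.092 0 0 -72.87 1;0.512 -0.336 0.092 0 0 -72.87 1;0.512 -0.336 0.092 0 0 -72.87 1'; python3 -c "
from h import *
go((.573,-.132,.0075),-.7)
print(bot.read_state()['force'])"
```

```text
time_s: 2.3
position: [0.5722, -0.1333, 0.1307]
tcp_rot: [[0.013, 1.0, -0.0], [1.0, -0.013, -0.0], [-0.0, -0.0, -1.0]]
force: [-0.3, -0.1, -0.2]
opening: 0.998
grasp_force: 0.0
rows: [0.0014 0.0008 0.1232] [-0.02  0.02 -0.07]
[-0.33733996 -0.11870957 -0.16866224]
```

```bash
python3 -m handwheel '0.001 0.001 0.05 0 0 0 1;0.001 0.001 0.09 0 0 0 1;0.001 0.001 0.11 0 0 0 1;0.001 0.001 0.12 0 0 0 1;0.001 0.001 0.123 0 0 0 1;0.001 0.001 0.123 0 0 0 1;0.001 0.001 0.123 0 0 0 1' && python3 -m handwheel '0 0 0 0 0 0 0;0 0 0 0 0 0 0;0 0 0 0 0 0 0;0 0 0 0 0 0 0;0 0 0 0 0 0 0;0 0 0 0 0 0 0;0 0 0 0 0 0 0;0 0 0 0 0 0 0;0 0 0 0 0 0 0;0 0 0 0 0 0 0'
```

```text
time_s: 3.0
position: [0.5748, -0.1321, 0.0089]
tcp_rot: [[0.013, 1.0, 0.002], [1.0, -0.013, -0.001], [-0.001, 0.003, -1.0]]
force: [0.3, 0.3, -0.0]
opening: 0.998
grasp_force: 0.0
time_s: 4.0
position: [0.5738, -0.1313, 0.0075]
tcp_rot: [[0.012, 1.0, -0.0], [1.0, -0.012, 0.0], [0.0, -0.0, -1.0]]
force: [0.1, -0.3, 0.3]
opening: 0.175
grasp_force: 0.2
```

```bash
python3 -m handwheel '0 0 0 0 0 0 0;0 0 0 0 0 0 0;0 0 0 0 0 0 0;0 0 0 0 0 0 0' && python3 -m handwheel '0 0 -0.02 0 0 0 0;0 0 -0.06 0 0 0 0;0 0 -0.1 0 0 0 0;0 0 -0.1 0 0 0 0;0 0 -0.1 0 0 0 0;0 0 -0.1 0 0 0 0'; python3 - <<'E'
from h import *
s=bot.read_state(); print(s["force"],s["moment"])
c=mean_cap("top");sd=mean_cap("side")
h=hsv(c);H,S,V=h[...,0],h[...,1],h[...,2]
for ar,ce,mk,bb in blobs((H>108)&(H<128)&(S>150)&(V>40),40): print("blue",ar,ce,bb)
def crop(c,p,w=48,k=36):
    x,y=np.clip(int(p[0]),w,512-w),np.clip(int(p[1]),k,384-k)
    return cv2.resize(cv2.cvtColor(c["color"],cv2.COLOR_RGB2BGR)[y-k:y+k,x-w:x+w],(400,300),interpolation=cv2.INTER_CUBIC)
p=s["position"]; cv2.imwrite("pics/c2.png",np.hstack([crop(c,proj(c,p)),crop(sd,proj(sd,p))]))
go((.532,.135,.075),8.7); print(p,proj(c,p),proj(sd,p))
E
```

```text
time_s: 4.4
position: [0.5738, -0.1313, 0.0075]
tcp_rot: [[0.012, 1.0, -0.0], [1.0, -0.012, 0.0], [0.0, -0.0, -1.0]]
force: [0.2, -1.1, 0.2]
opening: 0.134
grasp_force: 30.0
time_s: 5.0
position: [0.5727, -0.1309, 0.1064]
tcp_rot: [[0.012, 1.0, -0.002], [1.0, -0.012, 0.001], [0.001, -0.002, -1.0]]
force: [-1.0, 0.3, -0.9]
opening: 0.133
grasp_force: 30.0
[-0.95866235  0.32365253 -0.9370604 ] [-0.01715315 -0.04853028  0.07657535]
rows: [ 0.2658 -0.045   0.0323] [-0.02 -0.01 -9.4 ]
[ 0.57275    -0.13085973  0.10641801] (np.float64(272.3055099090284), np.float64(189.98374566765276)) (np.float64(264.0704728818176), np.float64(173.8443491561987))
```

View pics/c2.png

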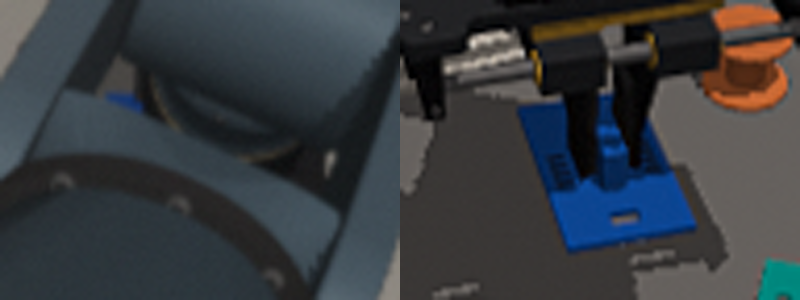

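The cover is held square, with its rib between the pads. Next I'll move it above the hooks.

```bash
python3 -m handwheel '0.04 -0.007 0 0 0 -2 0;0.08 -0.014 0 0 0 -4 0;0.12 -0.021 0 0 0 -6 0;0.16 -0.028 0 0 0 -8 0;0.2 -0.035 0.01 0 0 -9.4 0;0.24 -0.041 0.02 0 0 -9.4 0;0.26 -0.044 0.028 0 0 -9.4 0;0.266 -0.045 0.031 0 0 -9.4 0;0.266 -0.045 0.031 0 0 -9.4 0;0.266 -0.045 0.031 0 0 -9.4 0;0.266 -0.045 0.031 0 0 -9.4 0'; python3 - <<'E'
from h import *
s=bot.read_state(); p=s["position"];print(p,s["force"])
sd=mean_cap("side",8);t=mean_cap("top",3)
h=hsv(sd);H,S,V=h[...,0],h[...,1],h[...,2]
for nm,m in(("blue",(H>108)&(H<128)&(S>130)&(V>30)),("or",(H<16)&(S>110)&(V>50))):
    for ar,ce,mk,bb in blobs(m,8):
        if 100<bb[1]<170 or nm=="blue": print(nm,ar,ce.round(1),bb)
x,y=220,125
a=cv2.resize(cv2.cvtColor(sd["color"],cv2.COLOR_RGB2BGR)[y-45:y+45,x-60:x+60],(800,600),interpolation=cv2.INTER_CUBIC)
cv2.imwrite("pics/c3.png",a)
Rm=s["tcp_rot"]; O=p+Rm[:,2]*.0075
for nm,q in(("slot+",.03675),("slot-",-.03675)):
    print(nm,np.round(proj(sd,O+Rm[:,0]*q),1), "hooktop",np.round(proj(sd,np.array([.532,.135,.05])+Rm[:,0]*np.sign(q)*.038),1))
E
```

```text
time_s: 6.6
position: [0.533, 0.1339, 0.077]
tcp_rot: [[-0.15, 0.989, 0.001], [0.989, 0.15, -0.0], [-0.0, 0.001, -1.0]]
force: [-0.3, 0.1, -1.4]
opening: 0.139
grasp_force: 30.0
[0.53299783 0.13388894 0.07699546] [-0.29112874  0.09807279 -1.43945207]
blue 54 [80.4 27.1] [68 12 18 26]
blue 8 [62.4 15.6] [61 15  4  3]
blue 13 [72.2 14.8] [67 14 10  3]
blue 49 [51.9 28.1] [46 16 21 23]
or 37 [224.  137.6] [222 134   5   9]
or 453 [298.9 150.4] [288 138  23  26]
slot+ [214.3 111.4] hooktop [214.2 117.4]
slot- [224.3 126.7] hooktop [224.4 133.4]
```

View pics/c3.png

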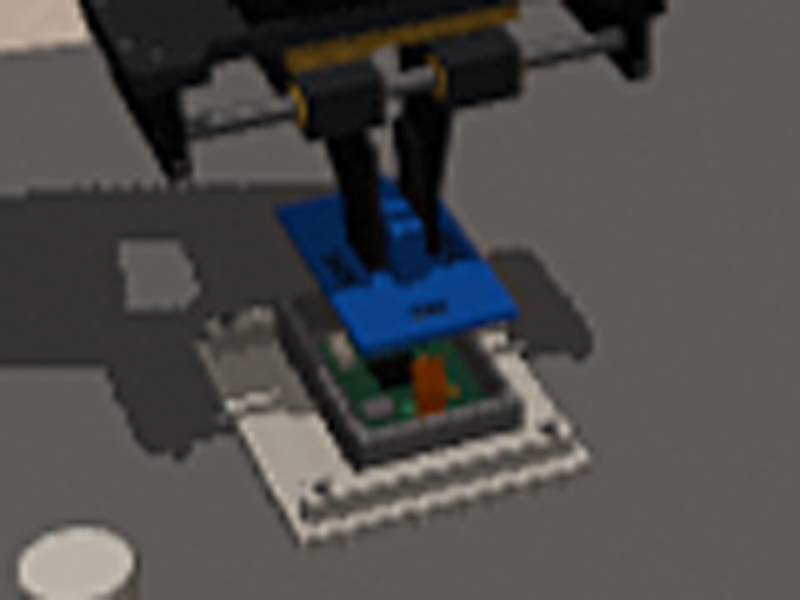

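Side view: the cover sits above the housing, with its near slot at crop (430,308), i.e. image (224.1,125.8), where kinematics predicts it. Hook b is below it at (223.5,134), about 1 px left of my estimate, so I'll shift about 1 mm toward -x and then descend by touch.

```bash
python3 -c "
from h import *
go((.5313,.1352,.062),8.7)"
```

```text
rows: [ 0.0002 -0.0008  0.0146] [-0.  0.  0.]
```

```bash
python3 -m handwheel '0 -0.001 0.006 0 0 0 0;0 -0.001 0.012 0 0 0 0;0 -0.001 0.015 0 0 0 0;0 -0.001 0.015 0 0 0 0;0 -0.001 0.015 0 0 0 0'; python3 -m handwheel '0 0 0.001 0 0 0 0;0 0 0.002 0 0 0 0;0 0 0.002 0 0 0 0;0 0 0.002 0 0 0 0'; python3 -m handwheel '0 0 0.001 0 0 0 0;0 0 0.001 0 0 0 0;0 0 0.001 0 0 0 0'
```

```text
time_s: 7.65
position: [0.5311, 0.1351, 0.0613]
tcp_rot: [[-0.151, 0.988, -0.0], [0.988, 0.151, 0.0], [0.0, -0.0, -1.0]]
force: [-0.5, -0.5, -0.4]
opening: 0.134
grasp_force: 30.0
time_s: 8.05
position: [0.5312, 0.135, 0.0596]
tcp_rot: [[-0.151, 0.988, 0.0], [0.988, 0.151, -0.0], [-0.0, 0.0, -1.0]]
force: [0.5, 0.6, 0.5]
opening: 0.133
grasp_force: 30.0
time_s: 8.35
position: [0.5311, 0.135, 0.0585]
tcp_rot: [[-0.151, 0.988, -0.0], [0.988, 0.151, -0.0], [-0.0, -0.0, -1.0]]
force: [-0.4, -0.0, 0.1]
opening: 0.136
grasp_force: 30.0
```

```bash
python3 -m handwheel '0 0 0.0005 0 0 0 0;0 0 0.001 0 0 0 0;0 0 0.001 0 0 0 0;0 0 0.001 0 0 0 0'; python3 -m handwheel '0 0 0.0005 0 0 0 0;0 0 0.0005 0 0 0 0;0 0 0.0005 0 0 0 0'; python3 -m handwheel '0 0 0.0005 0 0 0 0;0 0 0.0005 0 0 0 0;0 0 0.0005 0 0 0 0'; python3 -c "
from h import *
s=bot.read_state();print(s['force'],s['tcp_rot'].T@s['moment'],s['position'])"
```

```text
time_s: 8.75
position: [0.5311, 0.135, 0.0575]
tcp_rot: [[-0.151, 0.988, -0.0], [0.988, 0.151, 0.0], [0.0, -0.0, -1.0]]
force: [-1.1, 0.4, -1.1]
opening: 0.136
grasp_force: 30.0
time_s: 9.05
position: [0.5312, 0.135, 0.057]
tcp_rot: [[-0.151, 0.988, 0.0], [0.988, 0.151, 0.0], [-0.0, 0.0, -1.0]]
force: [0.1, 0.3, -0.6]
opening: 0.136
grasp_force: 30.0
time_s: 9.35
position: [0.5311, 0.135, 0.0565]
tcp_rot: [[-0.151, 0.988, -0.0], [0.988, 0.151, 0.0], [0.0, -0.0, -1.0]]
force: [-0.3, -1.0, -0.2]
opening: 0.14
grasp_force: 30.0
[-0.32466322 -1.0401402  -0.20720337] [-0.04781319 -0.03210264  0.02602865] [0.53113741 0.13504395 0.05653093]
```

```bash
for i in 1; do python3 -m handwheel '0 0 0.0005 0 0 0 0;0 0 0.001 0 0 0 0;0 0 0.001 0 0 0 0;0 0 0.001 0 0 0 0'; done; python3 -m handwheel '0 0 0.0005 0 0 0 0;0 0 0.001 0 0 0 0;0 0 0.001 0 0 0 0;0 0 0.001 0 0 0 0';python3 -m handwheel '0 0 0.0005 0 0 0 0;0 0 0.0005 0 0 0 0;0 0 0.0005 0 0 0 0'; python3 -c "
from h import *
s=bot.read_state();print(s['force'],s['tcp_rot'].T@s['moment'],s['position'])"
```

```text
time_s: 9.75
position: [0.5311, 0.135, 0.0555]
tcp_rot: [[-0.151, 0.988, -0.0], [0.988, 0.151, 0.0], [0.0, -0.0, -1.0]]
force: [-1.2, 0.0, -1.2]
opening: 0.14
grasp_force: 30.0
time_s: 10.15
position: [0.5311, 0.135, 0.0545]
tcp_rot: [[-0.151, 0.988, -0.0], [0.988, 0.151, 0.0], [0.0, -0.0, -1.0]]
force: [0.7, -0.7, -0.7]
opening: 0.137
grasp_force: 30.0
time_s: 10.45
position: [0.5312, 0.1351, 0.0541]
tcp_rot: [[-0.151, 0.988, 0.0], [0.988, 0.151, 0.0], [0.0, 0.0, -1.0]]
force: [0.3, 0.5, -1.2]
opening: 0.13
grasp_force: 30.0
[ 0.34755728  0.509816   -1.21576178] [-0.06382736 -0.06476251  0.01050444] [0.53116023 0.13508417 0.05405444]
```

The underside is 3.5 mm below the hook tops with no force, so the slots are over the hooks. I'll continue down.

```bash
python3 -m handwheel '0 0 0.0005 0 0 0 0;0 0 0.001 0 0 0 0;0 0 0.001 0 0 0 0;0 0 0.001 0 0 0 0'|sed -n '2p;4p'; python3 -m handwheel '0 0 0.0005 0 0 0 0;0 0 0.001 0 0 0 0;0 0 0.001 0 0 0 0;0 0 0.001 0 0 0 0'|sed -n '2p;4p';python3 -m handwheel '0 0 0.0005 0 0 0 0;0 0 0.001 0 0 0 0;0 0 0.001 0 0 0 0'|sed -n '2p;4p'
```

```text
position: [0.5312, 0.1351, 0.0531]
force: [-0.3, 1.3, 0.4]
position: [0.5312, 0.1351, 0.0521]
force: [0.6, 0.3, 1.3]
position: [0.5312, 0.1351, 0.0511]
force: [-0.1, 1.6, 0.8]
```

```bash
python3 -c "
from h import *
s=bot.read_state();print(s['force'],s['tcp_rot'].T@s['moment'],s['position'],s['opening'],s['grasp_force'])"
```

```text
[-0.08307213  1.61974733  0.76145474] [-0.15841524  0.37154717  0.00845108] [0.53116541 0.13512798 0.05106754] 0.13266822769002803 30.000297725200653
```

```bash
python3 -m handwheel '0.0005 0 0.0005 0 0 0 0;0.0005 0 0.001 0 0 0 0;0.0005 0 0.001 0 0 0 0'|sed -n '2p;4p'; python3 -m handwheel '0 0 0.0005 0 0 0 0;0 0 0.001 0 0 0 0;0 0 0.001 0 0 0 0'|sed -n '2p;4p';python3 -c "
from h import *
s=bot.read_state();print(s['force'],s['tcp_rot'].T@s['moment'],s['position'],s['opening'],s['grasp_force'])"
```

```text
position: [0.5311, 0.1356, 0.05]
force: [-0.3, 1.0, 1.4]
position: [0.5311, 0.1356, 0.0491]
force: [-0.1, 1.9, 2.4]
[-0.05704617  1.91307566  2.37516696] [-0.14040251  0.53247876  0.00426992] [0.53110258 0.13559932 0.04906459] 0.13767457248365408 30.000500679016113
```

```bash
python3 -m handwheel '0.0005 0 0.0005 0 0 0 0;0.0005 0 0.001 0 0 0 0;0.0005 0 0.001 0 0 0 0'|sed -n '2p;4p'; python3 -m handwheel '0 0 0.0005 0 0 0 0;0 0 0.001 0 0 0 0;0 0 0.001 0 0 0 0'|sed -n '2p;4p';python3 -c "
from h import *
s=bot.read_state();print(s['force'],s['tcp_rot'].T@s['moment'],s['position'],s['opening'],s['grasp_force'])"
```

```text
position: [0.5312, 0.1359, 0.0482]
force: [-0.1, 0.9, 4.0]
position: [0.5313, 0.136, 0.0473]
force: [-0.1, 2.1, 5.5]
[-0.08807359  2.07983764  5.53051928] [-0.08671212  0.27344828 -0.02304043] [0.53132604 0.13595883 0.04733442] 0.1336751454690113 30.00078320503235
```

```bash
python3 -m handwheel '0 0 0.0005 0 0 0 0;0 0 0.001 0 0 0 0;0 0 0.001 0 0 0 0'|sed -n '2p;4p'; python3 -m handwheel '0 0 0.0005 0 0 0 0;0 0 0.001 0 0 0 0;0 0 0.001 0 0 0 0'|sed -n '2p;4p';python3 -c "
from h import *
s=bot.read_state();print(s['force'],s['tcp_rot'].T@s['moment'],s['position'],s['opening'],s['grasp_force'])"
```

```text
position: [0.5314, 0.136, 0.0463]
force: [0.5, 1.7, 4.3]
position: [0.5311, 0.136, 0.0449]
force: [1.1, 1.0, 2.3]
[1.05713629 0.98479103 2.30404608] [-0.24374475  0.21601528 -0.00471079] [0.53113591 0.13601788 0.04485092] 0.13537896918408837 30.000468492507935
```

```bash
python3 -m handwheel '0 0 0.0005 0 0 0 0;0 0 0.001 0 0 0 0;0 0 0.001 0 0 0 0'|sed -n '2p;4p'; python3 -m handwheel '0 0 0.0005 0 0 0 0;0 0 0.001 0 0 0 0;0 0 0.001 0 0 0 0'|sed -n '2p;4p'; python3 -m handwheel '0 0 0.0005 0 0 0 0;0 0 0.001 0 0 0 0;0 0 0.001 0 0 0 0'|sed -n '2p;4p'; python3 -c "
from h import *
s=bot.read_state();print(s['force'],s['tcp_rot'].T@s['moment'],s['position'],s['opening'],s['grasp_force'])"
```

```text
position: [0.5309, 0.136, 0.0439]
force: [1.2, 0.9, 1.4]
position: [0.5308, 0.136, 0.043]
force: [1.3, 0.9, 2.8]
position: [0.5308, 0.136, 0.0419]
force: [-0.5, 2.0, 2.1]
[-0.48094045  1.9871595   2.06788304] [-0.12519814  0.18540443 -0.00946707] [0.53080606 0.13601254 0.04191503] 0.1354988792208615 30.000266432762146
```

```bash
python3 -m handwheel '0 0 0.0005 0 0 0 0;0 0 0.001 0 0 0 0;0 0 0.001 0 0 0 0'|sed -n '2p;4p'; python3 -m handwheel '0 0 0.0005 0 0 0 0;0 0 0.0005 0 0 0 0;0 0 0.0005 0 0 0 0'|sed -n '2p;4p'; python3 -m handwheel '0 0 0.0005 0 0 0 0;0 0 0.0005 0 0 0 0;0 0 0.0005 0 0 0 0'|sed -n '2p;4p'; python3 -c "
from h import *
s=bot.read_state();print(s['force'],s['tcp_rot'].T@s['moment'],s['position'],s['opening'],s['grasp_force'])"
```

```text
position: [0.5305, 0.1357, 0.0406]
force: [0.1, 0.5, -0.6]
position: [0.5309, 0.136, 0.0404]
force: [0.5, 0.5, -1.0]
position: [0.531, 0.136, 0.0401]
force: [-0.5, -0.1, -0.9]
[-0.48633224 -0.07902493 -0.91285999] [-0.12925502 -0.03347537 -0.00308136] [0.53099413 0.13603    0.04005214] 0.1334345059018897 29.999704957008362
```

```bash
python3 -m handwheel '0 0 0.0005 0 0 0 0;0 0 0.0005 0 0 0 0;0 0 0.0005 0 0 0 0'|sed -n '2p;4p'; python3 -m handwheel '0 0 0.0005 0 0 0 0;0 0 0.0005 0 0 0 0;0 0 0.0005 0 0 0 0'|sed -n '2p;4p'; python3 -c "
from h import *
s=bot.read_state();print(s['force'],s['tcp_rot'].T@s['moment'],s['position'],s['opening'],s['grasp_force'])"
```

```text
position: [0.5309, 0.136, 0.0395]
force: [0.3, 0.7, 0.0]
position: [0.531, 0.136, 0.0394]
force: [-1.3, -0.0, 3.5]
[-1.27063163 -0.03506329  3.49976338] [ 0.1512642  -0.02178222  0.01298294] [0.53100236 0.13603558 0.03944166] 0.13607924420328452 30.00079482793808
```

```bash
python3 -m handwheel '0 0 0.0003 0 0 0 0;0 0 0.0005 0 0 0 0;0 0 0.0005 0 0 0 0'|sed -n '2p;4p'; python3 -c "
from h import *
s=bot.read_state();print(s['force'],s['tcp_rot'].T@s['moment'],s['position'],s['opening'],s['grasp_force'])"
```

```text
position: [0.531, 0.136, 0.0394]
force: [-1.9, -0.9, 8.4]
[-1.89003972 -0.93005275  8.39167488] [ 0.21308456 -0.03933029  0.06304847] [0.53102242 0.13602142 0.03942516] 0.13838795263051282 30.001416206359863
```

```bash
python3 -m handwheel '0 0 0.0003 0 0 0 0;0 0 0.0004 0 0 0 0;0 0 0.0004 0 0 0 0'|sed -n '2p;4p'; python3 -m handwheel '0 0 -0.001 0 0 0 0;0 0 -0.002 0 0 0 0;0 0 -0.002 0 0 0 0;0 0 -0.002 0 0 0 0'|sed -n '2p;4p'; python3 -m handwheel '0 0 -0.0005 0 0 0 0;0 0 -0.0008 0 0 0 0;0 0 -0.0008 0 0 0 0'|sed -n '2p;4p';  python3 -c "
from h import *
s=bot.read_state();print(s['force'],s['tcp_rot'].T@s['moment'],s['position'],s['opening'],s['grasp_force'])"
```

```text
position: [0.531, 0.136, 0.0394]
force: [-1.6, -0.6, 11.2]
position: [0.5309, 0.136, 0.0398]
force: [-0.3, -0.5, -0.8]
position: [0.5309, 0.136, 0.0408]
force: [0.3, -0.4, -1.7]
[ 0.30821339 -0.38252705 -1.67007185] [-0.14127395 -0.04342988 -0.00509096] [0.5309006  0.13601428 0.04081142] 0.12878942704516425 29.999898970127106
```

```bash
python3 -m handwheel '0 0 -0.0005 0 0 0 0;0 0 -0.0005 0 0 0 0;0 0 -0.0005 0 0 0 0'|sed -n '2p;4p';python3 -m handwheel '0 0 -0.0003 0 0 0 0;0 0 -0.0003 0 0 0 0;0 0 -0.0003 0 0 0 0'|sed -n '2p;4p';  python3 -c "
from h import *
s=bot.read_state();print(s['force'],s['tcp_rot'].T@s['moment'],s['position'],s['opening'],s['grasp_force'])"
```

```text
position: [0.5308, 0.136, 0.0409]
force: [1.0, 0.6, -7.6]
position: [0.5308, 0.136, 0.0411]
force: [3.1, -0.3, -14.2]
[  3.13064663  -0.33520092 -14.21246101] [-0.52705945 -0.05823116  0.0280764 ] [0.53081572 0.13602843 0.04112468] 0.13873615846126341 29.996016919612885
```

Both barbs hold against a 14 N pull with no side moment, so both sides have clicked. I'll seat it again and release.

```bash
python3 -m handwheel '0 0 0.001 0 0 0 0;0 0 0.002 0 0 0 0;0 0 0.0025 0 0 0 0;0 0 0.0027 0 0 0 0;0 0 0.0027 0 0 0 0'|sed -n '2p;4p';python3 -m handwheel '0 0 0.0003 0 0 0 0;0 0 0.0005 0 0 0 0;0 0 0.0005 0 0 0 0'|sed -n '2p;4p'
```

```text
position: [0.5312, 0.136, 0.0396]
force: [-0.7, -0.3, -1.2]
position: [0.5312, 0.136, 0.0395]
force: [-1.7, 0.5, 5.5]
```

```bash
python3 -m handwheel '0 0 0.0003 0 0 0 0;0 0 0.0005 0 0 0 0;0 0 0.0005 0 0 0 0'|sed -n '2p;4p';python3 -m handwheel '0 0 -0.0005 0 0 0 0;0 0 -0.0005 0 0 0 1;0 0 -0.0005 0 0 0 1;0 0 -0.0005 0 0 0 1;0 0 -0.0005 0 0 0 1;0 0 -0.0005 0 0 0 1;0 0 -0.0005 0 0 0 1;0 0 -0.0005 0 0 0 1'
```

```text
position: [0.5312, 0.1361, 0.0394]
force: [-1.5, 0.3, 9.5]
time_s: 19.55
position: [0.531, 0.136, 0.0385]
tcp_rot: [[-0.151, 0.988, -0.0], [0.988, 0.151, -0.0], [0.0, -0.0, -1.0]]
force: [0.4, -0.0, -0.5]
opening: 0.69
grasp_force: 0.0
```

Next I'll lift clear, swing away from the view, and check.

```bash
python3 -m handwheel '0 0 -0.01 0 0 0 1;0 0 -0.03 0 0 0 1;0 0 -0.06 0 0 0 1;0 0 -0.1 0 0 0 1;0 0 -0.14 0 0 0 1;0 0 -0.18 0 0 0 1;-0.04 0 -0.18 0 0 0 1;-0.08 0 -0.18 0 0 0 1;-0.12 0 -0.18 0 0 0 1;-0.16 0 -0.18 0 0 0 1;-0.2 0 -0.18 0 0 0 1;-0.24 0 -0.18 0 0 0 1;-0.28 0 -0.18 0 0 0 1;-0.32 0 -0.18 0 0 0 1;-0.32 0 -0.18 0 0 0 1;-0.32 0 -0.18 0 0 0 1'; python3 - <<'E'
from h import *
C=[mean_cap("top"),mean_cap("side")]
im=[cv2.cvtColor(c["color"],cv2.COLOR_RGB2BGR) for c in C]
a=cv2.resize(im[0][178:250,105:201],(400,300),interpolation=cv2.INTER_CUBIC);b=cv2.resize(im[1][102:174,171:267],(400,300),interpolation=cv2.INTER_CUBIC)
cv2.imwrite("pics/c4.png",np.vstack([np.hstack([a,b]),np.hstack([cv2.resize(i,(400,300)) for i in im])]))
E
```

```text
time_s: 21.15
position: [0.579, -0.181, 0.2189]
tcp_rot: [[-0.149, 0.989, -0.0], [0.989, 0.149, 0.001], [0.001, -0.0, -1.0]]
force: [-0.7, 0.1, -0.6]
opening: 0.996
grasp_force: 0.0
```

View pics/c4.png

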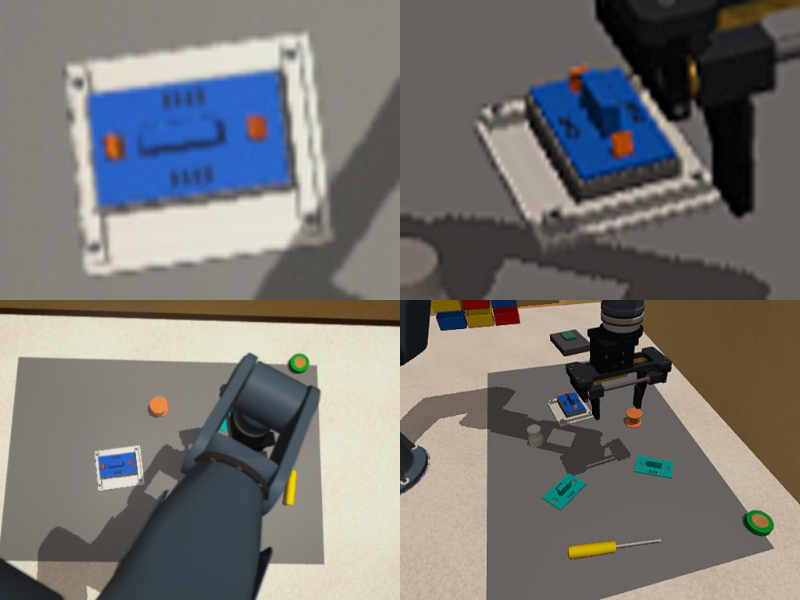

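The cover lies flush on the housing with both orange hooks through its slots, at crop (115,146) and (257,127). The bystanders are where they were and the arm is clear, so I'm handing in.

```bash
python3 -c "
from rig import bot
print(bot.hand_in())"
```

```text
the job is handed in; nothing more can be done
None
```

The blue cover is snapped onto both hooks and sits flush on the housing. The highest pressing force I read was 11 N, a 14 N pull did not lift it, and the job was handed in after about 22 s with the arm clear and the spool, jar and screwdriver not moved.

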